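# Tilt a mosaic backing board out of its deep bin

## Task

Swing the steel keeper on the bin a quarter turn from square across the mouth, so that it lies along the side wall it is screwed to, over towards the hooded end, and leave it there. Then take the plywood backing board out of the deep bin: its one end is caught under the hood, so lift the other end by the batten and draw the board out tilted. Lay it flat, batten up, on the setting board, snug in the corner against both laths with its long edge along the long lath; let go of it and leave the other things on the table where they are.

Things in the scene. Friction and masses are not known exactly. Their poses are not given: they have to be found in the camera images.
- bin: Fixed wooden bin, outside 222 (x) x 104 (y) mm, rim 92 mm above the table; walls 8, floor 18 mm thick; inside 206 x 88, 74 mm deep. Origin: centre of its underside; x along its length, z up. Hood over the -x end: a wooden cover from the inner end wall (x = -103) to x = -58 mm, its face reaching down to 54 mm above the table: a pocket 36 mm high over the floor. The +x end is open above.
- keeper (a joint): Angle of the flat steel keeper bar (13 x 104 x 8 mm, 2 to 10 mm above the rim), a lever on an upright pivot on the bin's -y side wall, at bin x = 72, y = -48 mm. 0: points to the bin's +y, square across the mouth; grows anticlockwise from above; pi/2: lies along that wall, pointing to the bin's -x (hood). Range 0 to 2.6, no catch; friction 0.06 N m, stays where left.
- keeper_knob (a point): Middle of the upright round black knob near the free end of the keeper, 88 mm from the pivot; the knob is 12 mm across, about 22 mm tall, this point 118 mm above the table, its top about 128 mm. The place to take or push the keeper.
- panel: Loose plywood board, 190 (x) x 76 (y) x 8 mm, about 0.22 kg; starts flat on the bin floor, x as the bin's, -x end under the hood. Origin: centre of its underside; x along its length, z up when the batten is up. A light-wood batten stands crosswise on it: 12 mm thick (x), 50 mm wide (y), 45 mm tall above the board, centred at panel x = +36 mm, nearer the end not under the hood.
- batten_top (a point): Middle of the top edge of the batten, at panel x = 36, y = 0, z = 53 mm. Grip the batten below it across its 12 mm thickness, fingers closing along the panel's x.
- setting_board: Fixed grey-faced board, 262 (x) x 146 (y) x 18 mm. Origin: centre of its underside, on the table. On it two dark wooden laths, 16 mm wide, tops 32 mm above the table, meet in a corner: the long lath runs along x at the -y edge (inner face at y = -57 mm), the short one along y at the +x end (inner face at x = +115 mm). The -x and +y sides are open.
- corner_place (a point): Point on the setting board's upper face, 18 mm above the table, where the panel's origin (the centre of its underside) lies when the panel touches both laths; at setting board x = 20, y = -19 mm, axes as the setting board. The panel may lie either way round.
- nippers: Bystander: red-handled nippers, 60 x 189 x 15 mm, lying on the table to the right. Leave alone.
- smalti_5: Bystander: light grey piece of mosaic glass, 32 x 43 x 11 mm, on the table to the left. Leave alone.
- foil_tray_5: Bystander: foil tray of tesserae, 115 x 166 x 49 mm, on the table behind the work, in the middle. Leave alone.
Things that resemble listed ones, but are neither listed nor needed, are in the scene too. Several things have the shape of the panel; the one meant has the colours described above.

How it is judged:
On the way, in this order (a step that is already met when the one before it is completed fails the run):
1. the keeper lies along the side wall: its angle within 15 degrees of a quarter turn (value of joint keeper between 1.31 and 1.83 rad), for 0.2 s.
2. the panel is tilted up out of the bin (more than 0.2 rad) over the bin (angle between panel's own z axis and vertical above 0.2 rad and horizontal distance between panel and bin below 0.12 m), for 0.1 s.
3. the panel is lifted out: the centre of its underside is higher than 97 mm, above the rim (height (world z) of panel above 0.097 m), for 0.1 s.
At the end, for the whole second after the job is handed in: The panel lies at rest flat on the setting board, batten up, long edge along the long lath (within 0.05 rad) and within 6 mm of touching each of the two laths, released; the keeper rests within 15 degrees (1.31 to 1.83 rad) of a quarter turn (all of step 1 and x of panel in the frame of corner_place between -0.006 and 0.006 m and y of panel in the frame of corner_place between -0.006 and 0.006 m and z of panel in the frame of corner_place between -0.004 and 0.004 m and angle between the x axis of panel and the x axis of corner_place, either way round below 0.05 rad and angle between panel's own z axis and vertical below 0.05 rad and linear speed of panel below 0.02 m/s).
It fails at once if a bystander (nippers) is shifted by more than 30 mm (distance of nippers from where it was at the start of the episode above 0.03 m).
It fails at once if a bystander (smalti) is shifted by more than 30 mm (distance of smalti_5 from where it was at the start of the episode above 0.03 m).
It fails at once if a bystander (foil tray) is shifted by more than 30 mm (distance of foil_tray_5 from where it was at the start of the episode above 0.03 m).
It also fails if it takes over 56 s, if anything falls off the work surface, if the arm or the gripper's body presses on something with over 40 N, if the wrist force passes 120 N, or if a joint passes its speed limit or range.

## Robot

A 7-joint arm with a two-finger parallel gripper is mounted at the origin on a cart in front of the work surface, level with it; the furniture and walls round the work are solid. World frame = base frame: x ahead of the robot, y to its left, z up, the work surface at z = 0. Lengths are in m, angles in rad, forces in N, time in s.
With the tool pointing down it reaches from about 0.425 to 0.825 m from the base axis. Payload 3.6 kg.
Tool frame: the origin (TCP) lies at the very end of the fingers, on their centre line; the grasp point (between the pads) lies 19 mm behind it (arm.pinch_z is the distance from the TCP to the grasp point, in m); z points along the fingers, y is the line along which they close (so a half turn about z gives the same grasp; the last joint's range is limited). The gripper opens to 85 mm and grips with 20 to 120 N. Pads are 22 mm wide; open, the fingers measure 114 mm over their backs; the gripper's body (76 mm by 85 mm) begins 54 mm behind the grasp point. The pads swing forward as they close: fully open they stand 13 mm farther back than shut.
Start: joints at [-1.183, 0.615, -0.013, 1.423, 0.008, 1.103, -0.04], TCP at [0.262, 0.595, 0.231] pointing down, gripper open.
Joint ranges: [-3.12, 3.12], [-0.3, 2.06], [-1.34, 1.32], [0.26, 2.42], [-1.36, 4.5], [0.01, 1.98], [-2.84, 2.84]. Speed limits (rad/s): [2.79, 2.79, 3.14, 3.14, 3.14, 3.14, 3.14].

## Interface

Orientations are given as a rotation vector (axis times angle).
In Python, from plant import arm gives the robot as it stands. The module is installed in compiled form; this text tells all that it offers. Calls block until the motion is done:
- arm.movep(position, orientation): joint-space move of the TCP to a pose.
- arm.line_to(position, rate=0.15, frame=None, f_stop=None): straight line of the TCP; frame=None keeps the orientation; rate is the mean speed in m/s. With f_stop (N) it stops when the force on the tool has changed by that much, and returns True; else False.
- arm.movej(angles): joint-space move.
- arm.open_gripper() and arm.gripper_close(grasp_force=None): open the fingers fully, or close them until they stop; grasp_force is the grip in N (None keeps the last).
- arm.wait(seconds).
- arm.ik(position, orientation): joint angles nearest the present ones, or None.
- arm.observe(): the state.
- arm.get_image(name): name is "side" or "top" or "wrist"; returns a dict with "frame" (480x640x3 uint8, red, green, blue), "fx", "fy", "cx", "cy" (pixels), "camera_from_world" (4x4, takes a point from world to camera coordinates). Camera axes: x right, y down, z forward; pixel columns grow to the right and rows downward; lengths in m; the calibration is good to about 2 mm. A picture is of the moment at which its call begins. There is no depth.
A pose or a line that the arm cannot do raises arm.MotionError and nothing moves.
- arm.sign_off(): hands the job in; it is judged then, once.
The state is a dict: "clock": time; "joint_pos": joint angles; "joint_velocities": joint speeds; "tau": joint torques, N m; "tcp_pos": TCP position; "eef_rot": TCP orientation; "force": force on the tool from outside, world axes, zero at the start; "ft_torque": the same for the moment, N m; "finger_gap": finger opening in m; "gripper_force": force on a finger pad.
Only numpy, scipy, OpenCV 4.12 (cv2) and the standard library are available. Lean on these libraries where they do the work, as an engineer would, in place of code of your own. Each camera call takes 0.05 s, during which the arm holds its last target. There are 200 camera calls.

## Working session

There is one attempt and no reset: what is moved stays moved. The work goes in short steps, each a Python script; the robot and the scene stay as the last script left them, time stands still between calls to the robot, and variables do not carry over. Pictures are saved under pics/ and viewed, at most 10 in all, crops included, and the job is handed in when it is done.

```bash
mkdir -p pics; ls
python3 - <<'E'
from plant import arm
import cv2,pickle
for n in("side","top"):
    d=arm.get_image(n); pickle.dump(d,open(f"pics/{n}0.pkl","wb"))
    cv2.imwrite(f"pics/{n}0.png",d["frame"][:,:,::-1]); print(n,d["fx"],d["cx"],d["cy"],d["camera_from_world"].round(3).tolist())
o=arm.observe();print(o)
E
```

```text
pics
side 495.3751832634063 312.68216669474253 243.54237241281152 [[-0.998, -0.07, -0.002, 0.645], [-0.045, 0.663, -0.747, 0.103], [0.053, -0.745, -0.665, 1.408], [0.0, 0.0, 0.0, 1.0]]
top 436.2658443844139 315.6377268286207 242.75685611236497 [[-0.027, -1.0, -0.005, 0.051], [-0.992, 0.028, -0.12, 0.655], [0.12, 0.001, -0.993, 1.15], [0.0, 0.0, 0.0, 1.0]]
{'clock': 0.1, 'joint_pos': array([-1.18249373,  0.61582326, -0.01266392,  1.42476131,  0.0080826 ,
        1.10339648, -0.04038316]), 'joint_velocities': array([ 0.00058734, -0.00155099,  0.00098338, -0.00671396, -0.00020646,
        0.0005486 , -0.00101351]), 'tau': array([ 1.61796816e-03, -4.70382392e+01,  2.60354346e-01, -1.71571076e+01,
        1.01212721e-02,  5.85557573e-03,  1.22560714e-06]), 'tcp_pos': array([0.26163696, 0.594257  , 0.23024585]), 'eef_rot': array([-0.64663269, -3.0738168 ,  0.0035912 ]), 'force': array([ 0.31416167, -0.29988241, -0.45004808]), 'ft_torque': array([-0.00048781,  0.06815085,  0.03878093]), 'gripper_force': 0.0, 'finger_gap': 0.08557088654550071}
```

View pics/top0.png

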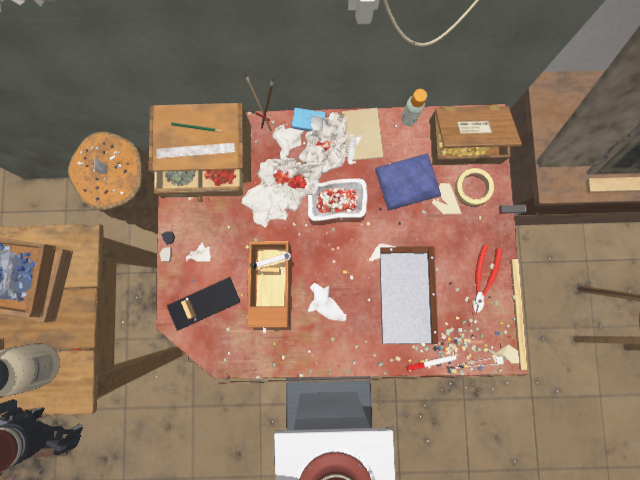

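View pics/side0.png

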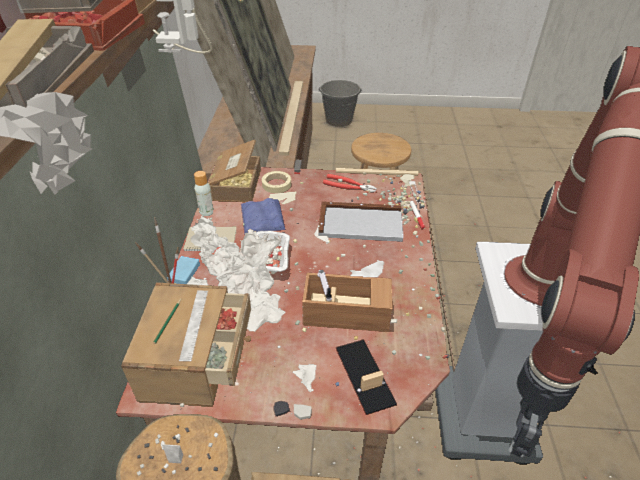

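Run:
```python
import cv2,numpy as np
t=cv2.imread("pics/top0.png");s=cv2.imread("pics/side0.png")
a=cv2.resize(t[232:337,235:305],None,fx=5.6,fy=5.6,interpolation=2)
b=cv2.resize(s[260:340,290:402],None,fx=3.5,fy=3.5,interpolation=2)
o=np.zeros((600,800,3),np.uint8);o[:588,:392]=a[:600,:392];o[:280,400:792]=b
o[300:580,400:792]=cv2.resize(s[195:275,308:420],(392,280),interpolation=2)
cv2.imwrite("pics/crop1.png",o)
```

```text
(no output)
```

View pics/crop1.png

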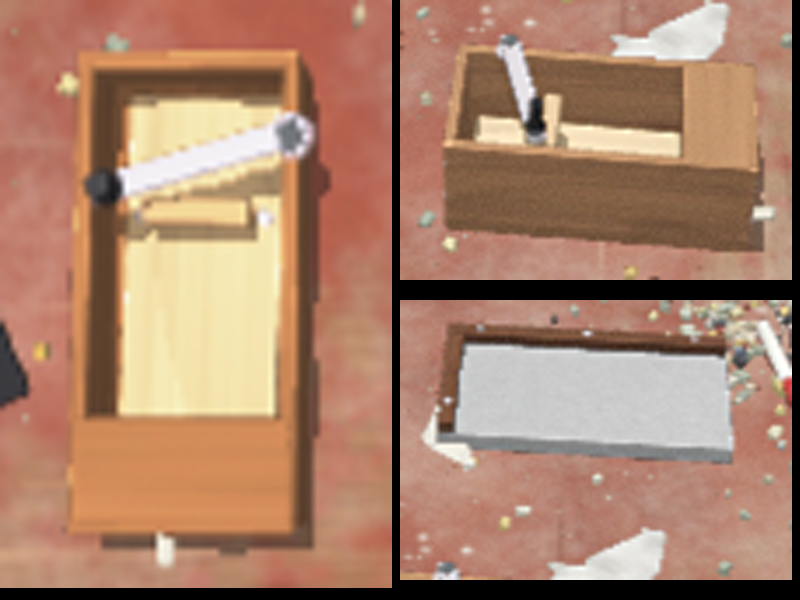

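Candidates for the panel: the light plywood board in the bin (top px 269,290), the black board with batten (203,304), and the grey setting board face (406,296). I choose the light plywood in the bin, with its batten at (270,270). In crop 1 the keeper pivots at top px (287,256) with its knob at (253,265). The hood is at the end nearest the robot. The setting board's laths are on the far side and the right side.

```bash
cat > h.py <<'E'
from plant import arm
import cv2,numpy as np,pickle
from scipy.spatial.transform import Rotation as R
def ray(d,u,v,z):
    T=d["camera_from_world"];Rm=T[:3,:3];c=-Rm.T@T[:3,3]
    r=Rm.T@np.array([(u-d["cx"])/d["fx"],(v-d["cy"])/d["fy"],1])
    return c+r*(z-c[2])/r[2]
def cross(views):  # [(d,u,v)] -> point nearest to rays
    A=np.zeros((3,3));b=np.zeros(3)
    for d,u,v in views:
        T=d["camera_from_world"];Rm=T[:3,:3];c=-Rm.T@T[:3,3]
        r=Rm.T@np.array([(u-d["cx"])/d["fx"],(v-d["cy"])/d["fy"],1]);r/=np.linalg.norm(r)
        P=np.eye(3)-np.outer(r,r);A+=P;b+=P@c
    return np.linalg.solve(A,b)
def pix(d,p):
    q=d["camera_from_world"]@np.append(p,1);return np.array([d["cx"]+d["fx"]*q[0]/q[2],d["cy"]+d["fy"]*q[1]/q[2]])
def down(yaw,tilt=0):
    # tool z down, closing axis y at angle yaw from world x direction; tilt about the tool's x axis
    y=np.array([np.cos(yaw),np.sin(yaw),0]);z=np.array([0,0,-1.]);x=np.cross(y,z)
    return (R.from_rotvec(np.array(tilt)*x)*R.from_matrix(np.c_[x,y,z])).as_rotvec()
def snap(cam,name):
    d=arm.get_image(cam);pickle.dump(d,open(f"pics/{name}.pkl","wb"));cv2.imwrite(f"pics/{name}.png",d["frame"][:,:,::-1]);return d
E
python3 - <<'E'
from h import *
t=pickle.load(open("pics/top0.pkl","rb"));s=pickle.load(open("pics/side0.pkl","rb"))
for n,u,v,z in[("knob",253.5,265,.118),("pivot",287,256,.1),("batt",270,270,.07),("hoodL",247.5,327,.092),("hoodR",287.5,327,.092),("farL",249,241,.092),("farR",288.5,241,.092),("sb fl",380,248,.03),("sb fr",433.5,248,.03),("sb nl",382,343,.018),("sb nr",436,343,.03)]:
    print(n,ray(t,u,v,z).round(3))
print("knob2",cross([(t,253.5,265),(s,290+135/3.5,260+115/3.5)]))
for yaw in(np.pi/2,-np.pi/2,0,np.pi):
  for p in([.55,.1,.3],[.55,-.2,.35]):
    print(yaw,p,arm.ik(p,down(yaw)))
E
```

```text
knob [0.595 0.191 0.118]
pivot [0.617 0.107 0.1  ]
batt [0.584 0.155 0.07 ]
hoodL [0.439 0.212 0.092]
hoodR [0.436 0.11  0.092]
farL [0.66  0.206 0.092]
farR [0.657 0.103 0.092]
sb fl [ 0.638 -0.143  0.03 ]
sb fr [ 0.634 -0.29   0.03 ]
sb nl [ 0.382 -0.139  0.018]
sb nr [ 0.379 -0.281  0.03 ]
knob2 [0.59441767 0.19261134 0.11013624]
1.5707963267948966 [0.55, 0.1, 0.3] [-0.25891909  0.41094064  0.06000591  1.58804134 -0.02632723  1.14340074
  1.37781269]
1.5707963267948966 [0.55, -0.2, 0.35] [ 0.03140777  0.44925442  0.45431118  1.43080728 -0.19872107  1.30701117
  2.069104  ]
-1.5707963267948966 [0.55, 0.1, 0.3] [-0.69316658  0.49143213  0.75623906  1.60146411 -0.35603574  1.19164173
 -1.43341097]
-1.5707963267948966 [0.55, -0.2, 0.35] [-0.26357516  0.58758143  1.04578602  1.43977741 -0.50807874  1.40327629
 -0.77900201]
0 [0.55, 0.1, 0.3] [-0.49553504  0.43281766  0.42240843  1.59559922 -0.18918568  1.15386132
 -0.03075053]
0 [0.55, -0.2, 0.35] [-0.09848251  0.48624245  0.68534991  1.43494461 -0.30950283  1.32975088
  0.60356516]
3.141592653589793 [0.55, 0.1, 0.3] [ 0.04230502  0.43499302 -0.39797578  1.57826469  0.17874232  1.16447571
  2.74836627]
3.141592653589793 [0.55, -0.2, 0.35] [-0.29433921  0.62276508  1.13557927  1.44060766 -0.56338042  1.43196509
 -2.29782877]
```

Run:
```python
from h import *
arm.movep([.50,.16,.36],down(0.0)); a=snap("wrist","wb1")
arm.movep([.58,.12,.36],down(0.0)); b=snap("wrist","wb2")
arm.movep([.52,-.18,.36],down(0.0)); c=snap("wrist","ws1")
arm.movep([.46,-.24,.32],down(0.0)); e=snap("wrist","ws2")
for d in(a,b,c,e):
    T=d["camera_from_world"];print((-T[:3,:3].T@T[:3,3]).round(3),T[2,:3].round(2))
o=np.vstack([np.hstack([cv2.resize(x["frame"],(400,300),interpolation=cv2.INTER_AREA) for x in p]) for p in((a,b),(c,e))])
cv2.imwrite("pics/w4.png",o[:,:,::-1]);print(arm.observe()["clock"])
```

```text
[0.5   0.247 0.502] [ 0.   -0.33 -0.94]
[0.581 0.205 0.501] [-0.   -0.33 -0.94]
[ 0.521 -0.093  0.502] [ 0.   -0.33 -0.94]
[ 0.46  -0.155  0.462] [ 0.   -0.33 -0.94]
4.2417
```

View pics/w4.png

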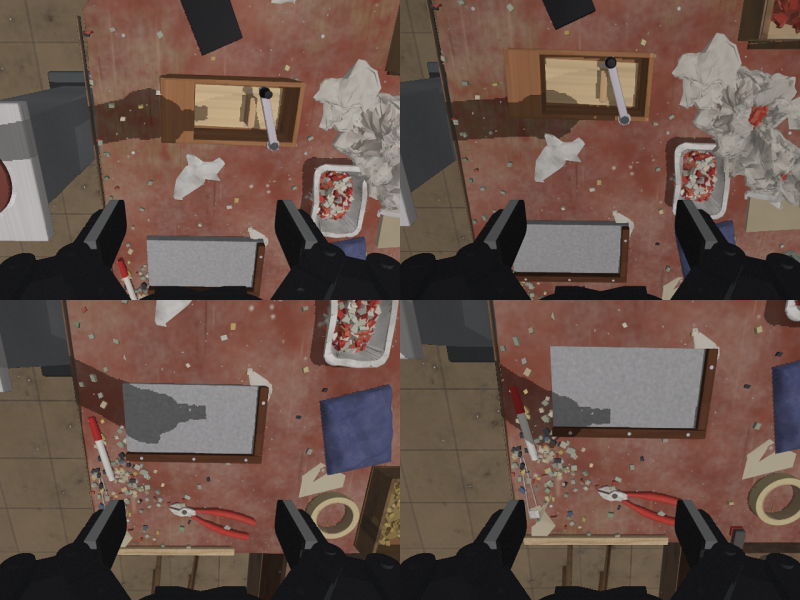

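The picture shows two views of the bin and two of the setting board, at half scale. The knob is at full-res px (424,147) in wb1 and (336,99) in wb2, the batten is at about (395,172) in wb1, and the lath corner is at about (485,208) in ws2. I'll enlarge the crops to get exact pixels.

Run:
```python
from h import *
L=lambda n:pickle.load(open(f"pics/{n}.pkl","rb"))
a,b,c,e=[L(n) for n in("wb1","wb2","ws1","ws2")]
def comp(d,m,box):
    x0,y0,x1,y1=box;M=np.zeros(m.shape,np.uint8);M[y0:y1,x0:x1]=m[y0:y1,x0:x1]*255
    return max(cv2.findContours(M,0,2)[0],key=cv2.contourArea)
for n,d,box in(("wb1",a,(405,130,445,165)),("wb2",b,(318,82,358,118))):
    m=d["frame"].max(2)<60
    k=comp(d,m,box);print(n,"knob",cv2.boundingRect(k),cv2.contourArea(k),np.round(cv2.minEnclosingCircle(k),1) if 0 else cv2.minEnclosingCircle(k))
for n,d in(("ws1",c),("ws2",e)):
    h=cv2.cvtColor(d["frame"],cv2.COLOR_RGB2HSV);m=(h[...,1]<45)&(h[...,2]>60)
    k=comp(d,m,(190,60,500,260));ap=cv2.approxPolyDP(k,6,True);print(n,"grey",ap[:,0].tolist(),cv2.minAreaRect(k))
A=cv2.resize(a["frame"][110:245,250:490],(800,450),interpolation=2)
o=np.zeros((600,800,3),np.uint8)
o[:300,:400]=cv2.resize(a["frame"][125:245,325:485],(400,300),interpolation=2)
o[:300,400:]=cv2.resize(b["frame"][80:200,240:400],(400,300),interpolation=2)
o[300:,:400]=cv2.resize(c["frame"][130:250,300:460],(400,300),interpolation=2)
o[300:,400:]=cv2.resize(e["frame"][110:230,350:510],(400,300),interpolation=2)
cv2.imwrite("pics/c2.png",o[:,:,::-1])
```

```text
wb1 knob (415, 139, 21, 19) 264.0 ((425.0833435058594, 148.7916717529297), 10.772754669189453)
wb2 knob (328, 91, 18, 18) 239.5 ((336.5303039550781, 99.45454406738281), 9.246061325073242)
ws1 grey [[434, 135], [403, 109], [396, 110], [399, 136], [197, 133], [202, 217], [190, 234], [202, 226], [204, 242], [404, 246], [413, 139], [430, 140], [428, 163]] ((312.62896728515625, 176.22982788085938), (243.7383575439453, 137.10279846191406), 0.8425242304801941)
ws2 grey [[499, 66], [469, 60], [470, 78], [240, 74], [244, 174], [225, 188], [237, 196], [244, 178], [245, 201], [472, 205], [488, 79], [499, 77]] ((362.013916015625, 131.217529296875), (272.7773132324219, 145.23052978515625), 0.622755765914917)
```

View pics/c2.png

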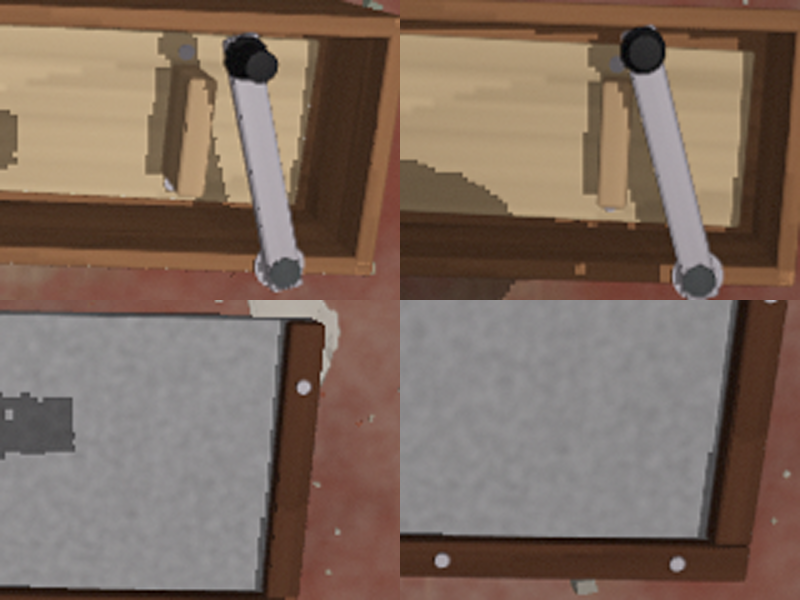

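Crops c2: knob top at wb1 (429,152) and wb2 (337,100). Pivot screw at (439,234) and (359,192). Batten top centre at (404,179) and (326,138). Lath inner corner at ws2 (473,205).

Run:
```python
from h import *
L=lambda n:pickle.load(open(f"pics/{n}.pkl","rb"))
a,b,c,e=[L(n) for n in("wb1","wb2","ws1","ws2")]
def P(n,u1,v1,u2,v2,z,d1=a,d2=b):
    print(n,"cross",cross([(d1,u1,v1),(d2,u2,v2)]).round(4),"planes",ray(d1,u1,v1,z)[:2].round(4),ray(d2,u2,v2,z)[:2].round(4))
P("knobtop",429.4,151.8,337.2,100,.128);P("pivot",439,233.8,359.2,192,.104)
P("batten",404.2,179.4,325.6,138,.071);P("bat back",406.2,157,326,112.8,.071);P("bat front",401.8,203,325.2,163.2,.071)
P("corner in",404.0,246.,473.2,205.2,.018,c,e)
for n,d,pts in(("ws1",c,[(197,133),(411,138),(204,242),(404,246)]),("ws2",e,[(240,74),(482,78),(245,201),(473,205)])):
    for p in pts: print(n,p,ray(d,*p,.018)[:2].round(4))
print("outer",ray(e,489.2,221.2,.032).round(4)); print("toplath in",ray(e,350+312/2.5,205,.032).round(4), ray(e,350+245/2.5,110+245/2.5,.032).round(4),ray(e,350+0/2.5,110+240/2.5,.032).round(4))
# bin rim lines at .092: outer far corners wb1
for p in[(325+399/2.5,125+18/2.5),(325+375/2.5,125+270/2.5)]: print("bin far",ray(a,*p,.092)[:2].round(4))
```

```text
knobtop cross [0.5939 0.1957 0.1315] planes [0.5947 0.195 ] [0.5941 0.1958]
pivot cross [0.6172 0.1111 0.1052] planes [0.6176 0.1108] [0.6173 0.1108]
batten cross [0.5852 0.1587 0.0726] planes [0.5857 0.1587] [0.585  0.1582]
bat back cross [0.5852 0.1825 0.0756] planes [0.5861 0.1817] [0.5853 0.1824]
bat front cross [0.5849 0.1332 0.0705] planes [0.5849 0.1336] [0.5847 0.133 ]
corner in cross [ 0.6222 -0.2707  0.0279] planes [ 0.624  -0.2739] [ 0.6262 -0.2738]
ws1 (197, 133) [ 0.3825 -0.1398]
ws1 (411, 138) [ 0.6229 -0.1442]
ws1 (204, 242) [ 0.3793 -0.2699]
ws1 (404, 246) [ 0.624  -0.2739]
ws2 (240, 74) [ 0.3808 -0.1408]
ws2 (482, 78) [ 0.6194 -0.1441]
ws2 (245, 201) [ 0.3783 -0.2694]
ws2 (473, 205) [ 0.626  -0.2736]
outer [ 0.6402 -0.2876  0.032 ]
toplath in [ 0.6227 -0.2698  0.032 ] [ 0.5948 -0.2731  0.032 ] [ 0.4913 -0.2711  0.032 ]
bin far [0.6545 0.2086]
bin far [0.658  0.1077]
```

Run:
```python
from h import *
pv=np.array([.6173,.1109]);r=.0878
def kp(th): return pv+r*np.array([-np.sin(th),np.cos(th)])
th=.266
arm.movep([*kp(th),.20],down(th)); arm.line_to([*kp(th),.109],rate=.1,f_stop=15)
arm.gripper_close(30); o=arm.observe(); print(o["finger_gap"],o["tcp_pos"],o["clock"])
for t in np.linspace(th,1.62,9)[1:]:
    arm.line_to([*kp(t),.109],rate=.08,frame=down(t),f_stop=25) and print("stop",t)
o=arm.observe(); print(o["finger_gap"],o["tcp_pos"],o["force"],o["clock"])
arm.wait(.2);arm.open_gripper(); arm.line_to([*kp(1.62),.22],rate=.2)
arm.movep([.50,.16,.36],down(0.0)); a=snap("wrist","k1")
arm.movep([.58,.12,.36],down(0.0)); b=snap("wrist","k2");print(arm.observe()["clock"])
o=np.hstack([cv2.resize(a["frame"][105:245,240:500],(400,215),interpolation=2),cv2.resize(b["frame"][60:200,160:420],(400,215),interpolation=2)])
cv2.imwrite("pics/k.png",o[:,:,::-1])
```

```text
0.00935625281961602 [0.5942577  0.19563994 0.1091643 ] 7.6917
0.010017165213596378 [0.52912182 0.10590785 0.10896847] [-3.63839103 -1.08101381  6.52729826] 10.3583
13.9333
```

View pics/k.png

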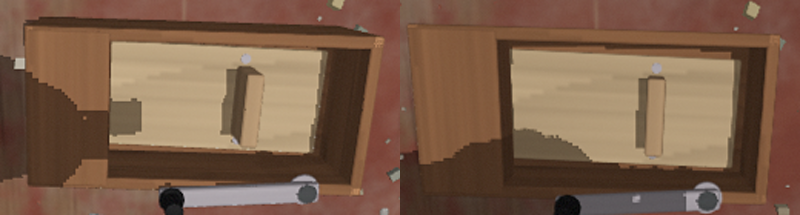

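Picture k: the keeper now lies along the side wall. The knob is over towards the hood at crop px (172,200), and the pivot is at (305,190). The bin is turned about -0.03 rad, so the keeper is at about 1.65 rad. Next I grip the batten and tilt.

```bash
cat >> h.py <<'E'
YAW=-.02;U=np.array([np.cos(YAW),np.sin(YAW),0]);V=np.array([-np.sin(YAW),np.cos(YAW),0]);Z=np.array([0,0,1.])
def pose(P,th,along=.131,up=.024,lat=.008):
    "TCP pose for panel end point P (underside, middle of -x end), tilt th"
    rt=R.from_rotvec(-th*V)
    return P+rt.apply(along*U+up*Z+lat*V),(rt*R.from_rotvec(down(YAW))).as_rotvec()
E
python3 - <<'E'
from h import *
g=np.array([.5845,.1585,.042])+.008*V
P0=pose(np.zeros(3),0)[0]; P=g-P0
f=down(YAW)
for q in[pose(P,.5),pose(P+.05*np.array([.878,0,.479])+.0025*V,.5),pose(P+[.05,0,.16],.5)]: assert arm.ik(*q) is not None
arm.movep(g+[-.001,0,.10],f); print("low stop",arm.line_to(g+[-.001,0,0],rate=.08,f_stop=12))
arm.gripper_close(70); o=arm.observe(); print(o["finger_gap"],o["tcp_pos"],o["force"],o["clock"])
P=o["tcp_pos"]-P0
for t in np.linspace(0,.5,7)[1:]:
    p,w=pose(P+[0,0,.003]+.0025*V*t/.5,t)
    if arm.line_to(p,rate=.06,frame=w,f_stop=25): print("stop",t,arm.observe()["force"]);break
else:
    Q=P+[0,0,.003]+.0025*V+.052*np.array([.878,0,.479])
    p,w=pose(Q,.5); print(arm.line_to(p,rate=.08,f_stop=25),arm.observe()["force"])
    p,w=pose(Q+[0.01,0,.07],.5); print(arm.line_to(p,rate=.1,f_stop=25),arm.observe()["force"])
o=arm.observe();print(o["finger_gap"],o["tcp_pos"],o["clock"])
s=snap("side","s2");cv2.imwrite("pics/s2c.png",s["frame"][180:380,250:450,::-1].repeat(2,0).repeat(2,1))
E
```

```text
low stop False
0.011095666407812798 [0.5840146  0.16667392 0.04227338] [ 0.59962305 -0.28240975  0.73485239] 16.8917Traceback (most recent call last):
  File "<stdin>", line 11, in <module>
plant.MotionError: the arm cannot follow that straight line within its joint ranges
```

Run:
```python
from h import *
o=arm.observe();print(o["joint_pos"].round(3),o["tcp_pos"],o["clock"])
P=o["tcp_pos"]-pose(np.zeros(3),0)[0]
for t in np.linspace(0,.5,7)[1:]:
    p,w=pose(P+[0,0,.003]+.0025*V*t/.5,t);print(t.round(2),p.round(3),arm.ik(p,w))
```

```text
[-0.636  0.619  0.323  2.099 -0.257  0.069 -0.173] [0.56376304 0.16930037 0.09607357] 18.6167
0.08 [0.561 0.17  0.11 ] [-0.52411678  0.6436879   0.27912974  1.82396582 -0.23942701  0.62655773
 -0.13570106]
0.17 [0.558 0.17  0.12 ] [-0.57066416  0.60393118  0.31245749  1.89355447 -0.24159735  0.52103048
 -0.14360189]
0.25 [0.554 0.171 0.131] [-0.62251472  0.5680155   0.34896091  1.96366932 -0.24188995  0.41235619
 -0.15586748]
0.33 [0.549 0.171 0.141] [-0.68118583  0.53702909  0.39077277  2.0342278  -0.24154726  0.3004441
 -0.17179127]
0.42 [0.543 0.172 0.15 ] [-0.74791526  0.51233693  0.43973192  2.10513284 -0.24395003  0.18515411
 -0.18862994]
0.5 [0.536 0.172 0.159] [-0.82163437  0.49521072  0.49460769  2.17621184 -0.2557484   0.06604623
 -0.20040609]
```

Run:
```python
from h import *
th=.5*5/6
o=arm.observe(); print(o["eef_rot"],pose(np.zeros(3),th)[1],o["force"],o["finger_gap"])
p=o["tcp_pos"]; d=np.array([np.cos(th),0,np.sin(th)])
def go(q,rate):
    r=arm.line_to(q,rate=rate,f_stop=20);o=arm.observe();print(r,o["tcp_pos"].round(4),o["force"].round(1),o["joint_pos"][5].round(3));return r
if not go(p+.054*d,.08): go(p+.054*d+[.005,0,.06],.1)
o=arm.observe();print(o["finger_gap"],o["clock"])
s=snap("side","s2");cv2.imwrite("pics/s2c.png",s["frame"][180:380,250:450,::-1].repeat(2,0).repeat(2,1))
```

```text
[2.01030539 1.97086197 0.41538632] [2.00991618 1.97011455 0.41648355] [ 0.23802709  0.26074261 -1.88162196] 0.010966561834001874
False [0.6123 0.1692 0.1174] [ 0.1 -0.5 -2.9] 0.196
False [0.6173 0.1694 0.1771] [ 0.5  0.7 -1.4] 0.348
0.010984343568384094 20.2
```

View pics/s2c.png

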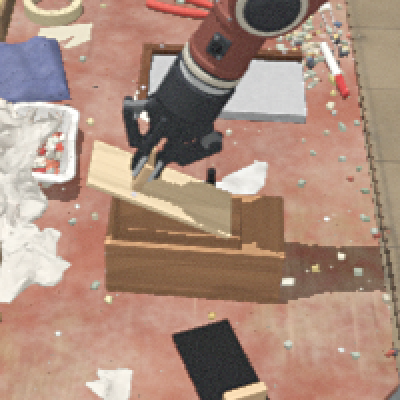

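The picture shows the board tilted and clear of the bin, held by the batten, with the keeper still along the wall. Now I level it, carry it over, and nudge it into the corner.

Run:
```python
from h import *
SY=-.018;u=np.array([np.cos(SY),np.sin(SY),0]);v=np.array([-np.sin(SY),np.cos(SY),0])
T=np.array([.5297,-.2328,.018])+.036*u+.008*v+.024*Z
f=down(SY)
p=arm.observe()["tcp_pos"]
arm.line_to(p+[0,0,.05],rate=.15)
arm.line_to([.60,.10,.23],rate=.12,frame=f)
A=T-.007*u+.007*v
arm.line_to(A+.12*Z,rate=.2,frame=f)
o=arm.observe();print(o["finger_gap"],o["clock"])
def go(q,rate,fs):
    r=arm.line_to(q,rate=rate,f_stop=fs);o=arm.observe();print(r,(o["tcp_pos"]-T).round(4),o["force"].round(1),o["clock"]);return o["tcp_pos"]
go(A+.02*Z,.12,20)
p=go(A-.004*Z,.02,5)
p=go(p+.001*Z,.02,50)
p=go(p-.014*v,.015,7)
p=go(p+.001*v,.02,50)
p=go(p+.014*u,.015,7)
p=go(p-.004*v,.015,6)
d=snap("wrist","w5");t=snap("top","t5")
o=np.zeros((480,800,3),np.uint8);o[:]=cv2.resize(d["frame"],(800,600))[:480];o[:300,500:]=cv2.resize(t["frame"][230:350,350:470],(300,300),interpolation=2)
cv2.imwrite("pics/w5c.png",o[:,:,::-1])
```

```text
0.010894200189232522 23.2583
False [-0.0062  0.0067  0.0208] [ 0.2 -0.1 -1. ] 24.2417
True [-0.0069  0.0072  0.0003] [-0.9  0.7  4.2] 25.1583
False [-0.0073  0.0074  0.0008] [-0.1  0.1 -2.6] 25.425
True [-0.0075  0.      0.0005] [0.3 1.3 3.5] 26.125
False [-0.0071  0.0004  0.0007] [ 0.6 -0.3  1.5] 26.375
True [-0.0006  0.0003  0.0009] [-1.2  0.9  4.1] 27.0083
True [-0.0006 -0.0003  0.0012] [-0.7  1.3  4.1] 27.2833
```

View pics/w5c.png

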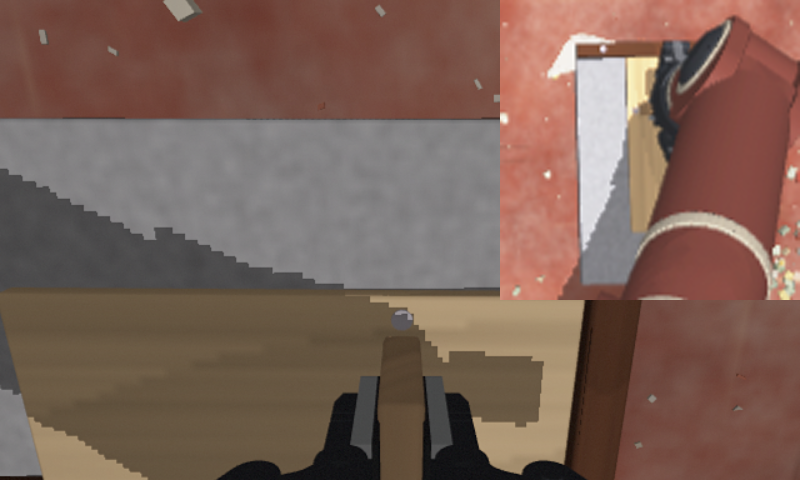

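The board is flat on the setting board. Its end butts against the short lath at (580,400), and both stops came within 1 mm of the measured corner. I'll release it and check from above.

Run:
```python
from h import *
p=arm.observe()["tcp_pos"]
arm.line_to(p-.001*Z,rate=.02,f_stop=5);arm.open_gripper(); p=arm.observe()["tcp_pos"]
arm.line_to(p+[0,0,.12],rate=.15)
arm.movep([.46,-.24,.32],down(0.0)); e=snap("wrist","w6")
arm.movep([.45,.05,.33],down(0.0)); t=snap("top","t6")
h=cv2.cvtColor(e["frame"],cv2.COLOR_RGB2HSV)
o=np.zeros((600,800,3),np.uint8)
o[:300]=cv2.resize(e["frame"][60:225,190:630],(800,300),interpolation=2)
o[300:]=cv2.resize(t["frame"][230:350,230:550],(800,300),interpolation=2)
cv2.imwrite("pics/fin.png",o[:,:,::-1]);print(arm.observe()["clock"])
```

```text
31.2917
```

View pics/fin.png

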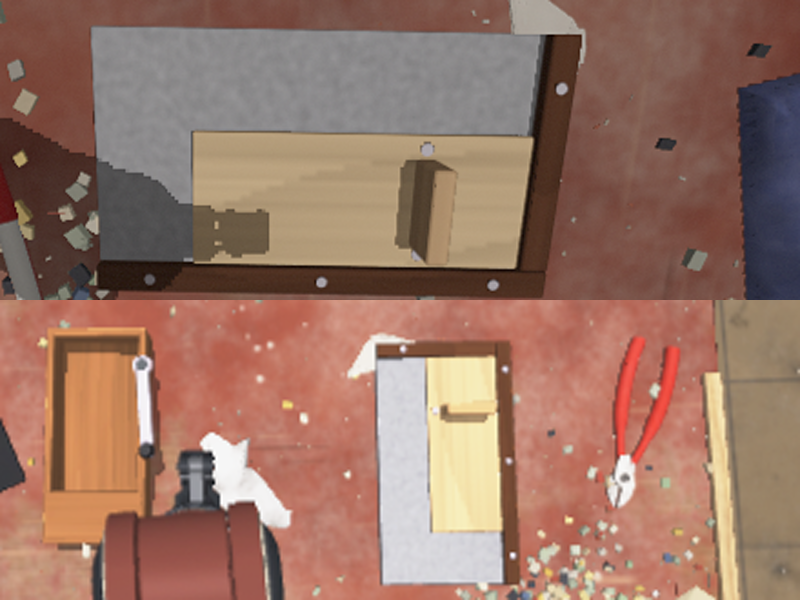

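The picture shows the board snug against both laths: the corner is at (518,268) in the upper view, with no visible gap on either side. The keeper lies along the wall from (142,364) to (146,450), and the nippers look undisturbed. Handing in.

```bash
python3 -c "
from plant import arm
print(arm.sign_off())"
```

```text
the job is handed in; nothing more can be done
None
```

The job is handed in: in the last pictures the keeper lies along the side wall towards the hood, and the board is released, flat and batten up, against both laths; sign-off returned no verdict.

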